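# Feel out the heavy side of a coil wheel and hold it at the bottom

### The job

The copper-rimmed wheel on the winding stand is heavier on one side, which cannot be seen. Take it by its crank handle, turn it through at least one full turn to feel where the weight lies, then bring the heavy side straight down and finish still gripping the handle, holding the wheel still there so that a trim weight can be fitted at the top. Leave the other things on the bench where they are.

Things in the scene. Friction and masses are not known exactly. Their poses are not given: they have to be found in the camera images.
- hub (a point): Centre of the wheel, on its level turning axis, 130 mm above the bench. The frame is fixed to the stand and does not turn: -x is level and points out of the wheel's free face, the crank handle's side; z is up.
- wheel: Aluminium disc with a copper rim, 140 mm diameter, 22 mm thick; origin at the hub, x along the axis, z towards the crank pin. It turns endlessly either way. The heavy side is hidden, at any angle to the handle and different each time. The pin and the steel boss across from it (12 mm proud of the face) balance each other, so they do not tell the heavy side.
- stand: Fixed grey stand with the drag bearing; origin on the bench under the hub, axes as the hub's. Foot 150 x 150 x 12 mm, from x -40 to +110 mm; post behind the wheel (+x). Bearing drag is steady, 0.2 to 0.3 N m; the heavy side pulls 0.15 to 0.21 N m, so the wheel stays where it is left. Turning effort is greatest as the heavy side rises past level, least as it sinks past level.
- handle_mid (a point): Middle of the crank's black grip: a freely rolling sleeve, 16 mm diameter, 55 mm long, level, parallel to the axis, on an 8 mm pin. It lies 50 mm from the axis and 74.5 mm from the hub centre along the hub's -x; the sleeve begins 36 mm out from the wheel's face. It goes round with the wheel, 80 to 180 mm above the bench. x is along the axis; y and z roll with the sleeve.
- spool: Bystander: spool of copper wire with white flanges, 68 mm in diameter, 55 mm high, standing on the bench; origin at the centre of its underside.
- spool_small: Bystander: small spool of copper wire, 48 mm in diameter, 40 mm high; origin at the centre of its underside.
- tweezers: Bystander: steel tweezers lying flat, 120 mm long, 8 mm high; origin at the centre of the underside.
- slide_box: Bystander: cardboard box 90 x 60 x 32 mm; origin at the centre of its underside.
- screwdriver: Bystander: screwdriver with a black handle lying on the bench, 170 mm long; origin under its middle.
- jar: Bystander: amber glass jar, 48 mm in diameter, 60 mm high; origin at the centre of its underside.
- parts_tray: Bystander: clear divided tray 130 x 90 x 22 mm; origin at the centre of its underside.

How it is judged:
On the way:
1. the wheel, turned by its handle, carries its heavy side over the top (z of core_c0 in the frame of hub above 0.04 m and contact force between the fingers and handle above 0.5 N), for 0.05 s.
At the end, for the whole second after the job is handed in: The heavy side of the wheel is straight down within 15 degrees either way, the wheel is still (under 0.1 rad/s), and the fingers hold the crank handle (over 1 N) (z of core_c0 in the frame of hub below 0 m and y of core_c0 in the frame of hub between -0.0119 and 0.0119 m and angular speed of wheel below 0.1 rad/s and contact force between the fingers and handle above 1 N); the arm keeps its last pose, push and grip.
It fails at once if a bystander on the bench is moved more than 25 mm (distance of any of spool, spool_small, tweezers, slide_box, screwdriver, jar, parts_tray from where it was at the start of the episode above 0.025 m).
It also fails if it takes over 72 s, if anything falls off the work surface, if the arm or the gripper's body presses on something with over 40 N, if the wrist force passes 120 N, or if a joint passes its speed limit or range.

### The arm

A 6-joint arm with a two-finger parallel gripper is mounted at the origin on the work surface. World frame = base frame: x ahead of the robot, y to its left, z up, the work surface at z = 0. Lengths are in m, angles in rad, forces in N, time in s.
With the tool pointing down it reaches from about 0.225 to 0.875 m from the base axis. Payload 3.4 kg.
Tool frame: the origin (TCP) lies on the centre line of the jaws, within the pads' length; the fingertips stand 14 mm ahead of it and the grasp point (between the pads) lies 5 mm behind it; z points along the fingers, y is the line along which they close (so a half turn about z gives the same grasp; the last joint's range is limited). The gripper opens to 85 mm and grips with 20 to 120 N. Pads are 22 mm wide; open, the fingers measure 114 mm over their backs; the gripper's body (76 mm by 85 mm) begins 54 mm behind the grasp point. The pads swing forward as they close: fully open they stand 13 mm farther back than shut.
Start: joints at [1.145, 0.276, 1.505, -0, 1.361, -0.121], TCP at [0.173, 0.549, 0.245] pointing down, gripper open.
Joint ranges: [-2.89, 2.89], [-0.75, 2.08], [0.22, 2.7], [-1.18, 4.32], [0.11, 2.71], [-2.7, 2.7]. Speed limits (rad/s): [2.57, 2.57, 3.14, 3.14, 3.14, 3.14].

### API

Orientations are given as a unit quaternion [w, x, y, z].
In Python, from rig import manip, eyes gives the robot as it stands.
- The arm moves only by the shell command python3 -m creep 'ROWS' [FORCE]. ROWS is JSON, a list of rows, each a list of 5 numbers: the opening, from 0 (shut) to 1 (fully open), then the shift along the tool's x, y, z normalised to -1 to 1, where 1 is 0.5 m, then the turn about the tool's z normalised to -1 to 1, where 1 is 360 degrees. In form: [[fingers, dx, dy, dz, spin], ...]. A call has 1 to 10 rows; each row is the pose to reach, as a shift and turn from the pose commanded when the call began, along the tool's axes at that moment, turning the shorter way round; what a row does not reach only later rows make up. A row lasts 1/10 s, in which the tool goes at most 50 mm and 8.59 degrees, less where a joint would pass 70% of its speed; a pose out of reach is approached as far as the arm can. A call with a number of a shift or a turn outside -1 to 1 is refused whole. A call with a gripper value outside its range is refused whole. The fingers move at their own pace and stop on an object; FORCE is the grip in N (left out, the last holds). Time passes only in rows, so rows that repeat a pose let the fingers close. It gives the time, the measured TCP pose, the force, the opening and the grip force at its end, in the units of the state.
- manip.get_state(): the state, without advancing time (a new reading comes with each control period).
- eyes.get_image(name): name is "side" or "top"; returns a dict with "frame" (384x512x3 uint8, red, green, blue), "fx", "fy", "cx", "cy" (pixels), "k1" (the pictures are not rectified: a ray, as slopes to the right and down, at radius r is drawn at 1 + k1 r^2 times it, then the intrinsics apply), "R" (3x3) and "t" (3): a world point X has camera coordinates R X + t. Camera axes: x right, y down, z forward; pixel columns grow to the right and rows downward; lengths in m; the calibration is good to about 2 mm. A picture is of the moment at which its call begins. There is no depth.
- manip.sign_off(): hands the job in; it is judged then, once.
Trained networks look in the newest picture that a camera, given by its name, has taken for a name from the list of things; names that differ only in an ending like _2 or _b are one class to them, and where a whole thing is asked for, a point or a joint stands for the part that bears it (a point fixed in the world has none). Each returns a list of dicts, best first, with "confidence" (0 to 1); they miss things now and then, are a little off and sometimes report something else, mostly with a low value. They report only what shows in the picture. A call takes as long as a camera call.
- eyes.regions_of(camera, label): "mask" (384x512 bool, what is visible of it) and "bbox" ([left, top, right, bottom] in pixels, round what is visible of it).
- eyes.place_of(camera, label): "centre" ([column, row] in pixels: a listed point, or the origin of a listed thing).
The state is a dict: "clock": time; "qpos": joint angles; "qd": joint speeds; "effort": joint torques, N m; "position": TCP position; "ee_rot": TCP orientation; "contact_force": force on the tool from outside, world axes, zero at the start; "moment": the same for the moment, N m; "width": finger opening in m; "gripper_force": force on a finger pad.
Only numpy, scipy, OpenCV 4.12 (cv2) and the standard library are available. Lean on these libraries where they do the work, as an engineer would, in place of code of your own. Each camera call takes 0.05 s, during which the arm holds its last target. There are 200 camera calls.

## Working session

There is one attempt and no reset: what is moved stays moved. The work goes in short steps, Python scripts to look and compute and a shell command to move; the robot and the scene stay as the last step left them, time stands still between calls to the robot, and variables do not carry over. Pictures are saved under pics/ and viewed, at most 10 in all, crops included, and the job is handed in when it is done.

```bash
ls; mkdir -p pics
cat > h.py <<'E'
import numpy as np, cv2
from rig import manip, eyes
def ray(im,px):
    d=np.array([(px[0]-im['cx'])/im['fx'],(px[1]-im['cy'])/im['fy']]);u=d.copy()
    for _ in range(20): u=d/(1+im['k1']*(u@u))
    R=np.array(im['R']);t=np.array(im['t']);v=R.T@np.r_[u,1];return -R.T@t, v/np.linalg.norm(v)
def proj(im,X):
    c=np.array(im['R'])@X+np.array(im['t']);u=c[:2]/c[2];u=u*(1+im['k1']*(u@u))
    return u*[im['fx'],im['fy']]+[im['cx'],im['cy']]
def tri(rs):
    A=0;b=0
    for o,d in rs: P=np.eye(3)-np.outer(d,d);A=A+P;b=b+P@o
    X=np.linalg.solve(A,b);return X,[np.linalg.norm((np.eye(3)-np.outer(d,d))@(X-o)) for o,d in rs]
def atz(r,z): o,d=r;return o+d*(z-o[2])/d[2]
def save(im,n): cv2.imwrite('pics/'+n,im['frame'][:,:,::-1])
E
python3 - <<'E'
from h import *
np.set_printoptions(precision=4,suppress=True)
s=manip.get_state();print(s)
I={}
for c in('side','top'):
    I[c]=eyes.get_image(c);save(I[c],c+'0.png');print(c,'cam at',ray(I[c],(256,192)))
for l in('hub','handle_mid','wheel','stand','spool','spool_small','tweezers','slide_box','screwdriver','jar','parts_tray'):
    rs=[]
    for c in I:
        p=eyes.place_of(c,l)
        if p: rs.append(ray(I[c],p[0]['centre']));print(l,c,np.round(p[0]['centre'],1),round(p[0]['confidence'],2),'z0:',atz(rs[-1],0))
    if len(rs)==2: print('   ',*tri(rs))
E
```

```text
pics
{'clock': 0.0, 'qpos': array([ 1.145 ,  0.2766,  1.5061, -0.    ,  1.3607, -0.121 ]), 'qd': array([ 0.0006,  0.0011, -0.0007, -0.0012, -0.0013, -0.0005]), 'effort': array([  0.0016, -41.6784, -24.5798,  -0.0002,   0.0111,   0.    ]), 'position': array([0.1723, 0.548 , 0.2444]), 'ee_rot': array([-0.0002,  0.1518,  0.9884, -0.0009]), 'contact_force': array([-0.4317,  0.6869, -0.0852]), 'moment': array([ 0.0377,  0.0353, -0.0199]), 'gripper_force': 0.0, 'width': 0.08529583465127684}
side cam at (array([-0.1193, -0.819 ,  0.7324]), array([ 0.5496,  0.6891, -0.4723]))
top cam at (array([0.4724, 0.045 , 1.4373]), array([ 0.091 , -0.0054, -0.9958]))
hub side [238.  190.8] 0.64 z0: [0.6948 0.293  0.    ]
handle_mid side [262.9 212.6] 0.7 z0: [0.6681 0.1376 0.    ]
handle_mid top [257.9 198.1] 0.5 z0: [0.5856 0.0319 0.    ]
    [0.5799 0.032  0.0812] [np.float64(0.0009652800694960567), np.float64(0.0009652800694961143)]
wheel side [233.4 191. ] 0.84 z0: [0.6829 0.3014 0.    ]
wheel top [236.8 212.2] 0.68 z0: [0.5447 0.0945 0.    ]
    [0.5357 0.0913 0.1364] [np.float64(0.0026406632089267
[... 1093 characters left out ...]
5658415824672), np.float64(0.0014395658415824442)]
screwdriver side [165.8 218.1] 0.48 z0: [0.4361 0.2952 0.    ]
screwdriver top [168.4 249. ] 0.58 z0: [0.4387 0.2971 0.    ]
    [ 0.4381  0.2978 -0.002 ] [np.float64(0.0006624868418651314), np.float64(0.0006624868418652027)]
jar side [126.4 206.7] 0.88 z0: [0.3797 0.43   0.    ]
jar top [125.  263.6] 0.82 z0: [0.3962 0.4273 0.    ]
    [ 0.3889  0.4324 -0.0048] [np.float64(0.007879615020252), np.float64(0.007879615020252034)]
parts_tray side [207.6 180.2] 0.63 z0: [0.6635 0.418  0.    ]
parts_tray top [130.2 177.6] 0.97 z0: [0.6517 0.4128 0.    ]
    [0.6538 0.4092 0.0065] [np.float64(0.003502439843084089), np.float64(0.003502439843084042)]
```

View pics/side0.png

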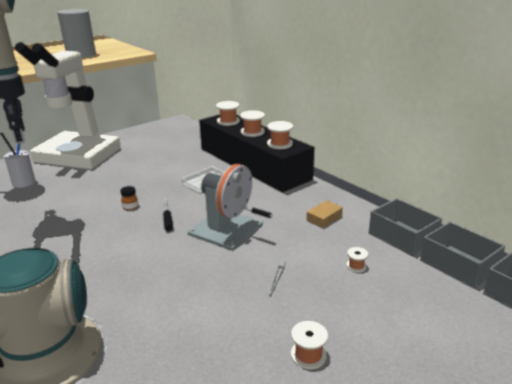

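View pics/top0.png

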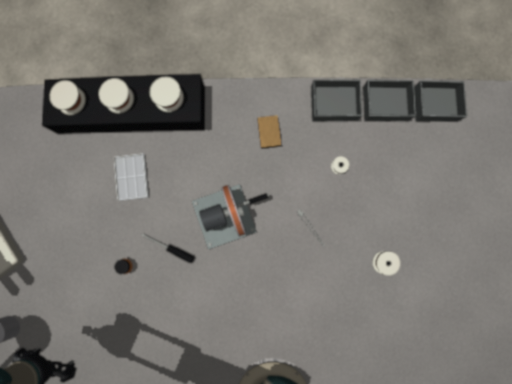

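The side view shows the wheel at about (235,190) with the black grip from about (250,209) to (270,215). The top view shows the grip from (249,203) to (270,197) and the stand foot round (220,215). I'll crop both views to refine these.

Run:
```python
from h import *
np.set_printoptions(precision=4,suppress=True)
a=cv2.imread('pics/side0.png')[150:250,180:280];b=cv2.imread('pics/top0.png')[170:260,185:275]
cv2.imwrite('pics/crop.png',np.hstack([cv2.resize(a,(400,400),interpolation=cv2.INTER_CUBIC),cv2.resize(b,(400,400),interpolation=cv2.INTER_CUBIC)]))
I={c:eyes.get_image(c) for c in('side','top')}
for c in I:
    for l in('handle_mid','stand','wheel'):
        for r in eyes.regions_of(c,l)[:2]:
            m=r['mask'].astype(np.uint8);pts=np.argwhere(m)[:,::-1].astype(np.float32)
            print(c,l,round(r['confidence'],2),r['bbox'],m.sum(),cv2.minAreaRect(pts))
```

```text
side handle_mid 0.5 [255.6, 208.3, 272.6, 217.7] 89 ((260.800048828125, 211.6000213623047), (18.34120750427246, 5.0596442222595215), 18.43494987487793)
side stand 0.93 [189.2, 163.2, 270.7, 250.9] 3964 ((234.23997497558594, 206.6923828125), (75.3353042602539, 85.11031341552734), 14.574216842651367)
side wheel 0.87 [215.3, 164.7, 274.4, 218.0] 1708 ((244.0, 190.5), (53.0, 56.0), 90.0)
top handle_mid 0.43 [247.0, 193.4, 267.2, 202.0] 123 ((257.5500183105469, 198.14999389648438), (6.957010269165039, 19.289892196655273), 71.56504821777344)
top stand 0.91 [193.1, 185.0, 272.3, 248.1] 2749 ((233.8059539794922, 210.90695190429688), (54.63257598876953, 75.33331298828125), 67.89054870605469)
top wheel 0.9 [223.8, 185.7, 271.4, 236.1] 667 ((240.92044067382812, 211.87799072265625), (46.86738204956055, 46.86738204956055), 11.888657569885254)
top wheel 0.36 [258.1, 116.4, 279.0, 152.5] 710 ((269.4551696777344, 131.96206665039062), (33.3842887878418, 22.505327224731445), 85.2363510131836)
```

View pics/crop.png

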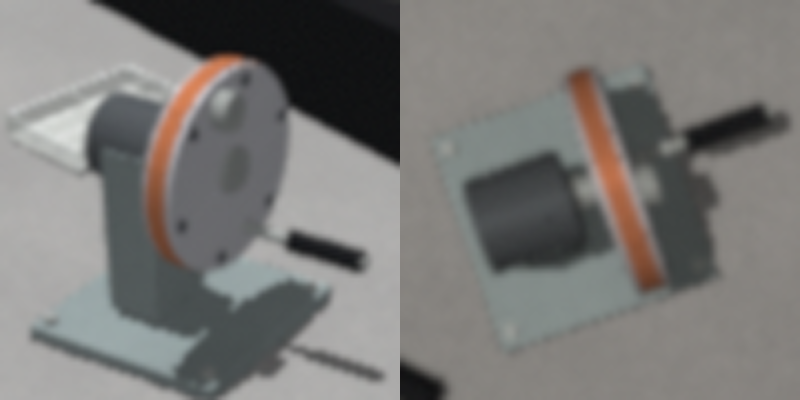

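```bash
cat > fit.py <<'E'
from h import *
from scipy.optimize import least_squares
np.set_printoptions(precision=4,suppress=True)
I={c:eyes.get_image(c) for c in('side','top')}
def W(p,v): # hub-frame point (z from hub)
    c,s=np.cos(p[2]),np.sin(p[2]);return np.array([p[0]+c*v[0]-s*v[1],p[1]+s*v[0]+c*v[1],.13+v[2]])
def hp(p,x): return W(p,(x,.05*np.sin(p[3]),.05*np.cos(p[3])))
def res(p):
    r=[]
    f=lambda c,X,px,w=1:r.extend(w*(proj(I[c],X)-px))
    f('side',hp(p,-.047),(252.25,210.25));f('side',hp(p,-.102),(271.25,215.75),.5)
    f('top',hp(p,-.047),(249.8,202.2));f('top',hp(p,-.102),(268.5,195.),.5)
    f('top',W(p,(0,-.07,0)),(226,186.9));f('top',W(p,(0,.07,0)),(241.2,234.1))
    for v,q in(((.11,-.075),(193.3,201.5)),((-.04,-.075),(239,185.75)),((-.04,.075),(256.5,231.9)),((.11,.075),(209.3,248.75))):
        f('top',W(p,(*v,-.118)),q)
    f('side',W(p,(0,0,.07)),(235.5,163.8),.3)
    f('side',W(p,(-.011,0,0)),(238,191.5),.5)
    return r
best=None
for ph in(2,2.8,-2.8,-2):
  for s in (1,):
    o=least_squares(res,[.54,.09,1.85,ph])
    if best is None or o.cost<best.cost: best=o
p=best.x;print('hub x,y,yaw,phi',p,best.cost);print(np.array(res(p)).reshape(-1,2).round(1).tolist())
print('mid',hp(p,-.0745),'hub x axis',W(p,(1,0,0))-W(p,(0,0,0)))
np.save('p.npy',p)
E
python3 fit.py
```

```text
hub x,y,yaw,phi [0.5425 0.0977 1.8975 3.3565] 7.8042821643393125
[[0.7, 0.3], [-0.1, 0.2], [-0.5, 0.1], [-0.3, 0.4], [-0.7, -0.8], [1.4, 1.2], [-1.6, -0.4], [1.0, -1.6], [0.6, 0.6], [-0.9, 0.9], [-0.4, 1.0], [0.3, 0.5]]
mid [0.5765 0.0306 0.0812] hub x axis [-0.3209  0.9471  0.    ]
```

```bash
cat > go.py <<'E'
from h import *
from scipy.spatial.transform import Rotation as Ro
import sys
np.set_printoptions(precision=4,suppress=True)
def rot(s): q=s['ee_rot'];return Ro.from_quat([q[1],q[2],q[3],q[0]]).as_matrix()
def rel(X,yawdir=None):
    s=manip.get_state();R=rot(s);d=R.T@(np.array(X)-s['position'])/.5
    out=[d]
    if yawdir is not None:
        v=R.T@yawdir;a=np.degrees(np.arctan2(v[1],v[0]))-90;a=(a+90)%180-90;out.append(a/360)
    return out
E
python3 - <<'E'
from go import *
p=np.load('p.npy');c,s=np.cos(p[2]),np.sin(p[2]);hy=np.array([-s,c,0])
X=np.array([p[0]-.079*c-.05*np.sin(p[3])*s,p[1]-.079*s+.05*np.sin(p[3])*c,.25])
print(X,rel(X,hy), manip.get_state()['position'])
E
```

```text
[0.578  0.0263 0.25  ] [array([-1.0868, -0.7529, -0.0094]), np.float64(0.14949359387619662)] [0.1726 0.5485 0.2453]
```

```bash
python3 -m creep '[[1,0,0,-0.1,0],[1,-0.54,-0.376,-0.1,0.1495],[1,-0.54,-0.376,-0.1,0.1495],[1,-0.54,-0.376,-0.1,0.1495],[1,-0.54,-0.376,-0.1,0.1495],[1,-0.54,-0.376,-0.1,0.1495],[1,-0.54,-0.376,-0.1,0.1495],[1,-0.54,-0.376,-0.1,0.1495],[1,-0.54,-0.376,-0.1,0.1495],[1,-0.54,-0.376,-0.1,0.1495]]' 40
python3 - <<'E'
from go import *
p=np.load('p.npy');c,s=np.cos(p[2]),np.sin(p[2]);hy=np.array([-s,c,0])
print(rel([.578,.0263,.25],hy), manip.get_state())
E
```

```text
clock: 2.7
position: [0.3738, 0.2879, 0.2954]
ee_rot: [-0.0, 0.583, 0.812, 0.0]
contact_force: [-0.5, 0.1, 0.3]
width: 0.0851
gripper_force: 0.0
[array([-0.6263,  0.2198,  0.0902]), np.float64(-0.00024239283338947832)] {'clock': 2.7, 'qpos': array([0.508 , 0.0922, 1.6171, 0.0009, 1.4323, 0.1827]), 'qd': array([ 0.0383,  0.0001, -0.0021,  0.0056, -0.0005,  0.0014]), 'effort': array([ -1.0034, -30.8693, -25.2411,  -0.1299,  -0.0256,  -0.0049]), 'position': array([0.3738, 0.2879, 0.2954]), 'ee_rot': array([-0.0004,  0.5833,  0.8122,  0.0002]), 'contact_force': array([-0.4683,  0.1274,  0.2789]), 'moment': array([-0.0191, -0.0169,  0.0033]), 'gripper_force': 0.0, 'width': 0.0850927247793002}
```

```bash
python3 -m creep '[[1,-0.626,0.22,0,0],[1,-0.626,0.22,0,0],[1,-0.626,0.22,0,0],[1,-0.626,0.22,0,0],[1,-0.626,0.22,0,0],[1,-0.626,0.22,0,0],[1,-0.626,0.22,0,0],[1,-0.626,0.22,0.09,0],[1,-0.626,0.22,0.09,0],[1,-0.626,0.22,0.09,0]]'
python3 - <<'E'
from go import *
p=np.load('p.npy');c,s=np.cos(p[2]),np.sin(p[2]);hy=np.array([-s,c,0])
print(rel([.578,.0263,.25],hy), manip.get_state()['qpos'])
I={}
for k in('side','top'):
    I[k]=eyes.get_image(k);save(I[k],k+'1.png')
cv2.imwrite('pics/c1.png',np.hstack([cv2.resize(I[k]['frame'][100:260,160:320,::-1],(400,400)) for k in I]))
E
```

```text
clock: 3.7
position: [0.5777, 0.0286, 0.2499]
ee_rot: [-0.001, 0.582, 0.813, -0.0]
contact_force: [0.8, -0.1, 1.2]
width: 0.0852
gripper_force: 0.0
[array([-0.0045, -0.0009, -0.0003]), np.float64(0.000314691353574956)] [-0.0713  0.2799  1.4879  0.0007  1.3764 -0.4001]
```

View pics/c1.png

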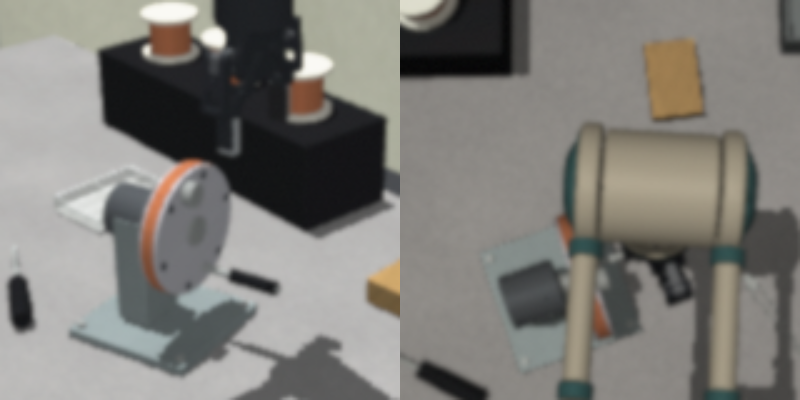

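The gripper stands above the grip: its fingers are at crop (228,140) in the side view, and the grip is at (253,282). Next I'll check the wrist height against the wheel top.

View pics/side1.png

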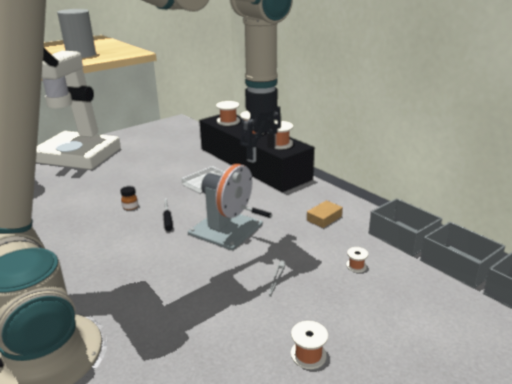

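Run:
```python
from h import *
I=eyes.get_image('side')
for z in (.236,.255,.309,.4,.45,.5): print(z,proj(I,np.array([.5777,.0286,z])).round(0))
```

```text
0.236 [262. 159.]
0.255 [262. 152.]
0.309 [262. 131.]
0.4 [262.  93.]
0.45 [261.  71.]
0.5 [261.  48.]
```

The tube above the gripper stays slim for about 0.3 m above the TCP, so the wheel is clear. I'll descend, tare and close.

```bash
python3 -m creep '[[1,-0.002,-0.001,0.05,0],[1,-0.002,-0.001,0.1,0],[1,-0.002,-0.001,0.15,0],[1,-0.002,-0.001,0.2,0],[1,-0.002,-0.001,0.25,0],[1,-0.002,-0.001,0.3,0],[1,-0.002,-0.001,0.346,0],[1,-0.002,-0.001,0.346,0],[1,-0.002,-0.001,0.346,0],[1,-0.002,-0.001,0.346,0]]'
python3 -m creep '[[1,0,0,0,0],[1,0,0,0,0],[1,0,0,0,0]]'
python3 - <<'E'
from go import *
s=manip.get_state();print(s['position'],s['contact_force'],s['moment'])
for i in range(3):
    I=eyes.get_image('side');print(manip.get_state()['contact_force'])
cv2.imwrite('pics/c2.png',cv2.resize(I['frame'][140:250,190:300,::-1],(600,600),interpolation=cv2.INTER_CUBIC))
E
```

```text
clock: 4.85
position: [0.5799, 0.0261, 0.0795]
ee_rot: [0.002, 0.583, 0.813, 0.001]
contact_force: [0.2, -0.4, 0.0]
width: 0.0854
gripper_force: 0.0
clock: 5.15
position: [0.5785, 0.0259, 0.078]
ee_rot: [0.001, 0.583, 0.813, 0.0]
contact_force: [1.1, -0.7, -0.5]
width: 0.0852
gripper_force: 0.0
[0.5785 0.0259 0.078 ] [ 1.1089 -0.6914 -0.5309] [ 0.0159 -0.0398  0.0732]
[ 0.4541 -0.3216  0.5116]
[-0.2203 -0.367  -0.717 ]
[-1.1014  0.0261  0.244 ]
```

View pics/c2.png

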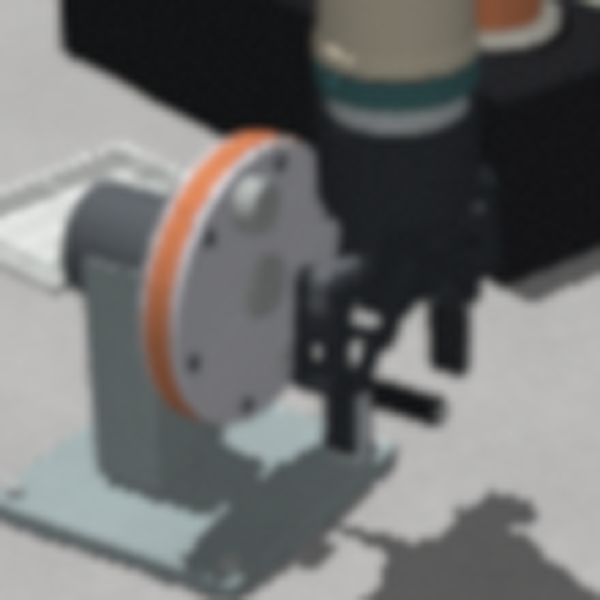

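The fingers straddle the black grip at about (350,410) in the crop, clear of the wheel face. I'll close now.

```bash
python3 -m creep '[[0,0,0,0,0],[0,0,0,0,0],[0,0,0,0,0],[0,0,0,0,0],[0,0,0,0,0],[0,0,0,0,0],[0,0,0,0,0],[0,0,0,0,0]]' 40
python3 - <<'E'
from go import *
p=np.load('p.npy');s=manip.get_state();print(s['position'],s['contact_force'],s['moment'],s['width'])
hub=np.array([p[0],p[1],.13]);d=s['position']-hub;c,sn=np.cos(p[2]),np.sin(p[2])
print('hubframe',d@[c,sn,0],d@[-sn,c,0],d[2]+.005)
E
```

```text
clock: 6.1
position: [0.5788, 0.026, 0.0775]
ee_rot: [0.0, 0.583, 0.813, 0.001]
contact_force: [2.5, 1.3, -0.4]
width: 0.0147
gripper_force: 39.0
[0.5788 0.026  0.0775] [ 2.4963  1.2566 -0.4005] [ 0.1311 -0.3007 -0.0521] 0.014730419619085163
hubframe -0.07956429298662396 -0.011348428232310954 -0.04750836431001149
```

Run:
```python
import numpy as np
f0=193.
P=lambda a:np.array([-.1*np.sin(np.radians(a)),-.1*np.cos(np.radians(a))])
acc=P(f0)
for k in range(24):
    row=[]
    for j in(1,2,3):
        d=np.round(P(f0+15*k+5*j)-acc,4);row.append([0,0,float(d[0]),float(d[1]),0])
    acc=acc+d;print(str(row).replace(' ',''))
```

```text
[[0,0,0.0084,-0.0023,0],[0,0,0.0166,-0.0054,0],[0,0,0.0245,-0.0091,0]]
[[0,0,0.0075,-0.0045,0],[0,0,0.0146,-0.0095,0],[0,0,0.0212,-0.0152,0]]
[[0,0,0.0061,-0.0062,0],[0,0,0.0117,-0.013,0],[0,0,0.0166,-0.0201,0]]
[[0,0,0.0043,-0.0076,0],[0,0,0.0079,-0.0156,0],[0,0,0.0108,-0.0238,0]]
[[0,0,0.0022,-0.0084,0],[0,0,0.0037,-0.0171,0],[0,0,0.0043,-0.0257,0]]
[[0,0,-0.0,-0.0088,0],[0,0,-0.0009,-0.0175,0],[0,0,-0.0025,-0.026,0]]
[[0,0,-0.0023,-0.0084,0],[0,0,-0.0053,-0.0166,0],[0,0,-0.0091,-0.0245,0]]
[[0,0,-0.0044,-0.0075,0],[0,0,-0.0095,-0.0146,0],[0,0,-0.0152,-0.0212,0]]
[[0,0,-0.0062,-0.0062,0],[0,0,-0.0129,-0.0117,0],[0,0,-0.0201,-0.0166,0]]
[[0,0,-0.0076,-0.0043,0],[0,0,-0.0155,-0.008,0],[0,0,-0.0238,-0.0109,0]]
[[0,0,-0.0084,-0.0022,0],[0,0,-0.017,-0.0036,0],[0,0,-0.0257,-0.0043,0]]
[[0,0,-0.0087,0.0001,0],[0,0,-0.0174,0.0009,0],[0,0,-0.026,0.0025,0]]
[[0,0,-0.0084,0.0024,0],[0,0,-0.0166,0.0054,0],[0,0,-0.0244,0.0092,0]]
[[0,0,-0.0076,0.0044,0],[0,0,-0.0147,0.0095,0],[0,0,-0.0213,0.0151,0]]
[[0,0,-0.0061,0.0062,0],[0,0,-0.0117,0.013,0],[0,0,-0.0166,0.0202,0]]
[[0,0,-0.0043,0.0076,0],[0,0,-0.0079,0.0155,0],[0,0,-0.0108,0.0237,0]]
[[0,0,-0.0022,0.0085,0],[0,0,-0.0036,0.0171,0],[0,0,-0.0043,0.0258,0]]
[[0,0,0.0,0.0087,0],[0,0,0.0009,0.0174,0],[0,0,0.0025,0.026,0]]
[[0,0,0.0023,0.0084,0],[0,0,0.0054,0.0165,0],[0,0,0.0091,0.0244,0]]
[[0,0,0.0044,0.0075,0],[0,0,0.0095,0.0146,0],[0,0,0.0152,0.0213,0]]
[[0,0,0.0062,0.0061,0],[0,0,0.0129,0.0116,0],[0,0,0.0201,0.0166,0]]
[[0,0,0.0076,0.0043,0],[0,0,0.0155,0.0079,0],[0,0,0.0238,0.0108,0]]
[[0,0,0.0084,0.0022,0],[0,0,0.017,0.0036,0],[0,0,0.0257,0.0043,0]]
[[0,0,0.0087,-0.0001,0],[0,0,0.0174,-0.0009,0],[0,0,0.026,-0.0025,0]]
```

```bash
cat > lg.py <<'E'
from go import *
import json
s=manip.get_state();p=np.load('p.npy');c,sn=np.cos(p[2]),np.sin(p[2])
d=s['position']-[p[0],p[1],.125];y=d@[-sn,c,0];z=d[2]
ph=np.arctan2(y,z);f=s['contact_force'];fy=f@[-sn,c,0];fx=f@[c,sn,0]
ft=fy*np.cos(ph)-f[2]*np.sin(ph);fr=fy*np.sin(ph)+f[2]*np.cos(ph)
print(f"{s['clock']:.2f} phi {np.degrees(ph)%360:.1f} r {np.hypot(y,z):.4f} ft {ft:.2f} fr {fr:.2f} fx {fx:.2f} grip {s['gripper_force']:.0f} w {s['width']:.4f}")
open('log.jsonl','a').write(json.dumps([s['clock'],y,z,fy,float(f[2]),fx,list(s['moment'])])+'\n')
E
L='python3 lg.py'
python3 -m creep '[[0,0,0.0084,-0.0023,0],[0,0,0.0166,-0.0054,0],[0,0,0.0245,-0.0091,0]]' >/dev/null; $L
python3 -m creep '[[0,0,0.0075,-0.0045,0],[0,0,0.0146,-0.0095,0],[0,0,0.0212,-0.0152,0]]' >/dev/null; $L
python3 -m creep '[[0,0,0.0061,-0.0062,0],[0,0,0.0117,-0.013,0],[0,0,0.0166,-0.0201,0]]' >/dev/null; $L
python3 -m creep '[[0,0,0.0043,-0.0076,0],[0,0,0.0079,-0.0156,0],[0,0,0.0108,-0.0238,0]]' >/dev/null; $L
python3 -m creep '[[0,0,0.0022,-0.0084,0],[0,0,0.0037,-0.0171,0],[0,0,0.0043,-0.0257,0]]' >/dev/null; $L
python3 -m creep '[[0,0,0,-0.0088,0],[0,0,-0.0009,-0.0175,0],[0,0,-0.0025,-0.026,0]]' ; $L
```

```text
6.40 phi 201.4 r 0.0491 ft -7.58 fr 6.81 fx -3.97 grip 39 w 0.0146
6.70 phi 219.9 r 0.0499 ft -9.57 fr 13.66 fx -3.95 grip 39 w 0.0145
7.00 phi 240.8 r 0.0511 ft -8.57 fr 10.41 fx -2.23 grip 40 w 0.0151
7.30 phi 256.7 r 0.0519 ft -8.52 fr 6.92 fx -1.91 grip 40 w 0.0146
7.60 phi 271.5 r 0.0525 ft -8.60 fr 3.95 fx -1.97 grip 40 w 0.0143
clock: 7.9
position: [0.6163, 0.0387, 0.1395]
ee_rot: [0.002, 0.583, 0.813, 0.002]
contact_force: [4.6, -0.6, -6.6]
width: 0.0146
gripper_force: 40.1
7.90 phi 285.9 r 0.0529 ft -7.48 fr 2.17 fx -2.00 grip 40 w 0.0146
```

```bash
L='python3 lg.py'
python3 -m creep '[[0,0,-0.0023,-0.0084,0],[0,0,-0.0053,-0.0166,0],[0,0,-0.0091,-0.0245,0]]' >/dev/null; $L
python3 -m creep '[[0,0,-0.0044,-0.0075,0],[0,0,-0.0095,-0.0146,0],[0,0,-0.0152,-0.0212,0]]' >/dev/null; $L
python3 -m creep '[[0,0,-0.0062,-0.0062,0],[0,0,-0.0129,-0.0117,0],[0,0,-0.0201,-0.0166,0]]' >/dev/null; $L
python3 -m creep '[[0,0,-0.0076,-0.0043,0],[0,0,-0.0155,-0.008,0],[0,0,-0.0238,-0.0109,0]]' >/dev/null; $L
python3 -m creep '[[0,0,-0.0084,-0.0022,0],[0,0,-0.017,-0.0036,0],[0,0,-0.0257,-0.0043,0]]' >/dev/null; $L
python3 -m creep '[[0,0,-0.0087,0.0001,0],[0,0,-0.0174,0.0009,0],[0,0,-0.026,0.0025,0]]' >/dev/null; $L
python3 -m creep '[[0,0,-0.0084,0.0024,0],[0,0,-0.0166,0.0054,0],[0,0,-0.0244,0.0092,0]]' >/dev/null; $L
python3 -m creep '[[0,0,-0.0076,0.0044,0],[0,0,-0.0147,0.0095,0],[0,0,-0.0213,0.0151,0]]' >/dev/null; $L
python3 -m creep '[[0,0,-0.0061,0.0062,0],[0,0,-0.0117,0.013,0],[0,0,-0.0166,0.0202,0]]' >/dev/null; $L
python3 -m creep '[[0,0,-0.0043,0.0076,0],[0,0,-0.0079,0.0155,0],[0,0,-0.0108,0.0237,0]]' >/dev/null; $L
python3 -m creep '[[0,0,-0.0022,0.0085,0],[0,0,-0.0036,0.0171,0],[0,0,-0.0043,0.0258,0]]' >/dev/null; $L
python3 -m creep '[[0,0,0,0.0087,0],[0,0,0.0009,0.0174,0],[0,0,0.0025,0.026,0]]' >/dev/null; $L
python3 -m creep '[[0,0,0.0023,0.0084,0],[0,0,0.0054,0.0165,0],[0,0,0.0091,0.0244,0]]' >/dev/null; $L
python3 -m creep '[[0,0,0.0044,0.0075,0],[0,0,0.0095,0.0146,0],[0,0,0.0152,0.0213,0]]' >/dev/null; $L
python3 -m creep '[[0,0,0.0062,0.0061,0],[0,0,0.0129,0.0116,0],[0,0,0.0201,0.0166,0]]' >/dev/null; $L
python3 -m creep '[[0,0,0.0076,0.0043,0],[0,0,0.0155,0.0079,0],[0,0,0.0238,0.0108,0]]' >/dev/null; $L
python3 -m creep '[[0,0,0.0084,0.0022,0],[0,0,0.017,0.0036,0],[0,0,0.0257,0.0043,0]]' >/dev/null; $L
python3 -m creep '[[0,0,0.0087,-0.0001,0],[0,0,0.0174,-0.0009,0],[0,0,0.026,-0.0025,0]]' >/dev/null; $L
```

```text
8.20 phi 300.2 r 0.0531 ft -5.92 fr 1.79 fx -0.71 grip 40 w 0.0141
8.50 phi 314.5 r 0.0530 ft -5.66 fr 1.77 fx -0.96 grip 40 w 0.0145
8.80 phi 329.0 r 0.0528 ft -4.90 fr 1.08 fx -0.92 grip 41 w 0.0147
9.10 phi 343.8 r 0.0523 ft -4.09 fr 3.47 fx -1.17 grip 41 w 0.0144
9.40 phi 359.3 r 0.0516 ft -3.48 fr 4.93 fx -1.31 grip 41 w 0.0145
9.70 phi 14.9 r 0.0509 ft -1.61 fr 0.71 fx -1.61 grip 41 w 0.0145
10.00 phi 28.8 r 0.0503 ft -1.30 fr -6.51 fx -2.28 grip 40 w 0.0148
10.30 phi 42.3 r 0.0497 ft -1.39 fr -9.20 fx -1.46 grip 40 w 0.0147
10.60 phi 56.2 r 0.0489 ft -0.75 fr -9.60 fx -0.65 grip 40 w 0.0145
10.90 phi 70.8 r 0.0482 ft -1.80 fr -7.51 fx -0.42 grip 41 w 0.0144
11.20 phi 85.9 r 0.0477 ft -0.80 fr -7.68 fx 0.03 grip 41 w 0.0143
11.50 phi 101.3 r 0.0473 ft -2.14 fr -8.30 fx 0.77 grip 41 w 0.0149
11.80 phi 116.7 r 0.0471 ft -2.53 fr -7.42 fx 0.01 grip 41 w 0.0148
12.10 phi 132.1 r 0.0471 ft -3.03 fr -6.95 fx 0.71 grip 41 w 0.0143
12.40 phi 147.1 r 0.0474 ft -4.64 fr -10.05 fx -0.55 grip 42 w 0.0145
12.70 phi 161.4 r 0.0478 ft -4.34 fr -10.63 fx -1.48 grip 42 w 0.0146
13.00 phi 174.7 r 0.0482 ft -5.50 fr -9.22 fx -1.50 grip 42 w 0.0143
13.30 phi 187.0 r 0.0486 ft -6.88 fr -2.77 fx -4.62 grip 41 w 0.0141
```

```bash
cat > an.py <<'E'
import numpy as np, json
from scipy.optimize import least_squares
np.set_printoptions(precision=4,suppress=True)
D=[json.loads(l) for l in open('log.jsonl')]
A=np.array([d[:5] for d in D]);y,z,fy,fz=A[:,1:].T
c=least_squares(lambda q:np.hypot(y-q[0],z-q[1])-.05,[0,0]).x
c2=least_squares(lambda q:np.hypot(y-q[0],z-q[1])-q[2],[0,0,.05]);print('centre',c,c2.x,np.std(c2.fun))
for cc in([0,0],c,[c[0],0]):
    ph=np.arctan2(y-cc[0],z-cc[1]);ft=fy*np.cos(ph)-fz*np.sin(ph)
    sg=np.sign(np.r_[1,np.diff(np.unwrap(ph))])
    g=sg>-2
    X=np.c_[-sg,np.sin(ph),np.cos(ph)]
    # gravity torque about phi+: heavy at phi+b -> pull toward down: tau=+M*sin(ph+b) along +phi; tool feels +tau/r, drag -> -sg*D/r
    k=least_squares(lambda q:X@q-ft,[5,0,0],loss='soft_l1')
    q=k.x;M=np.hypot(q[1],q[2]);b=np.arctan2(q[2],q[1])
    print('Dr',q[0]*.05,'M',M*.05,'b',np.degrees(b)%360,'handle target phi',(180-np.degrees(b))%360,'std',np.std(X@q-ft))
print(np.degrees(ph)[-1]%360)
E
python3 an.py
```

```text
centre [-0.0024  0.0017] [-0.0024  0.0017  0.05  ] 0.00010434045477741144
Dr 0.23520861950337857 M 0.1922225194081707 b 27.074832152896526 handle target phi 152.92516784710347 std 0.505884285649905
Dr 0.23151174122020077 M 0.1936910024427725 b 27.744740025235643 handle target phi 152.25525997476436 std 0.4504803922439275
Dr 0.24012382667969723 M 0.19260307539027566 b 28.58933231145638 handle target phi 151.4106676885436 std 0.44528856653476634
184.19658589300803
```

```bash
python3 -m creep '[[0,0,0.0084,-0.0023,0],[0,0,0.0166,-0.0054,0],[0,0,0.0245,-0.0091,0]]' >/dev/null; python3 lg.py
python3 -m creep '[[0,0,0.0075,-0.0045,0],[0,0,0.0075,-0.0045,0],[0,0,0.0075,-0.0045,0]]'; cp log.jsonl log1.jsonl; python3 lg.py;cp log1.jsonl log.jsonl
python3 an.py
python3 - <<'E'
from go import *
p=np.load('p.npy');s=manip.get_state();c,sn=np.cos(p[2]),np.sin(p[2])
d=s['position']-[p[0],p[1],.125];y=d@[-sn,c,0]+.0024;z=d[2]-.0017
f0=np.degrees(np.arctan2(y,z))%360;r=np.hypot(y,z);print(f0,r)
P=lambda a:np.array([-2*.05*np.sin(np.radians(a)),-2*.05*np.cos(np.radians(a))])
acc=P(f0)
for k in range(25):
    row=[]
    for j in(1,2,3):
        d=np.round(P(f0-15*k-5*j)-acc,4);row.append([0,0,float(d[0]),float(d[1]),0])
    acc=acc+d;print(str(row).replace(' ',''))
E
```

```text
13.60 phi 200.1 r 0.0490 ft -7.97 fr 8.10 fx -5.52 grip 40 w 0.0149
clock: 13.9
position: [0.589, 0.0296, 0.0809]
ee_rot: [-0.004, 0.582, 0.813, -0.004]
contact_force: [0.4, -5.9, -11.0]
width: 0.0148
gripper_force: 39.9
13.90 phi 206.7 r 0.0494 ft -6.24 fr 9.16 fx -5.72 grip 40 w 0.0148
centre [-0.0024  0.0017] [-0.0024  0.0017  0.05  ] 0.00010760833004838427
Dr 0.2362356935561108 M 0.1937208701416656 b 27.466696463507176 handle target phi 152.53330353649284 std 0.5018260089751126
Dr 0.2317748734793717 M 0.1941945912250126 b 27.86443224542588 handle target phi 152.1355677545741 std 0.4422970403194711
Dr 0.2401332335682659 M 0.19262760915264188 b 28.59340615991405 handle target phi 151.40659384008595 std 0.43626220120485076
197.44726979118386
203.31621199121847 0.04989711281461083
[[0,0,-0.0082,0.0031,0],[0,0,-0.0165,0.0055,0],[0,0,-0.0251,0.0071,0]]
[[0,0,-0.0087,0.0009,0],[0,0,-0.0174,0.001,0],[0,0,-0.0261,0.0004,0]]
[[0,0,-0.0086,-0.0014,0],[0,0,-0.0171,-0.0035,0],[0,0,-0.0253,-0.0064,0]]
[[0,0,-0.008,-0.0036,0],[0,0,-0.0156,-0.0078,0],[0,0,-0.0228,-0.0127,0]]
[[0,0,-0.0068,-0.005
[... 753 characters left out ...]
0.0064,0]]
[[0,0,0.0079,0.0036,0],[0,0,0.0155,0.0079,0],[0,0,0.0228,0.0128,0]]
[[0,0,0.0067,0.0055,0],[0,0,0.013,0.0116,0],[0,0,0.0187,0.0182,0]]
[[0,0,0.0051,0.007,0],[0,0,0.0096,0.0145,0],[0,0,0.0134,0.0224,0]]
[[0,0,0.0031,0.0081,0],[0,0,0.0054,0.0165,0],[0,0,0.0071,0.0251,0]]
[[0,0,0.0009,0.0087,0],[0,0,0.001,0.0174,0],[0,0,0.0003,0.0261,0]]
[[0,0,-0.0014,0.0086,0],[0,0,-0.0035,0.0171,0],[0,0,-0.0064,0.0253,0]]
[[0,0,-0.0035,0.008,0],[0,0,-0.0078,0.0156,0],[0,0,-0.0127,0.0228,0]]
[[0,0,-0.0055,0.0068,0],[0,0,-0.0116,0.013,0],[0,0,-0.0182,0.0187,0]]
[[0,0,-0.0071,0.0051,0],[0,0,-0.0145,0.0096,0],[0,0,-0.0224,0.0134,0]]
[[0,0,-0.0082,0.0031,0],[0,0,-0.0165,0.0055,0],[0,0,-0.0251,0.0071,0]]
```

```bash
L='python3 lg.py'
python3 -m creep '[[0,0,-0.0082,0.0031,0],[0,0,-0.0165,0.0055,0],[0,0,-0.0251,0.0071,0]]' >/dev/null; $L
python3 -m creep '[[0,0,-0.0087,0.0009,0],[0,0,-0.0174,0.001,0],[0,0,-0.0261,0.0004,0]]' >/dev/null; $L
python3 -m creep '[[0,0,-0.0086,-0.0014,0],[0,0,-0.0171,-0.0035,0],[0,0,-0.0253,-0.0064,0]]' >/dev/null; $L
python3 -m creep '[[0,0,-0.008,-0.0036,0],[0,0,-0.0156,-0.0078,0],[0,0,-0.0228,-0.0127,0]]' >/dev/null; $L
python3 -m creep '[[0,0,-0.0068,-0.0056,0],[0,0,-0.013,-0.0116,0],[0,0,-0.0187,-0.0182,0]]' >/dev/null; $L
python3 -m creep '[[0,0,-0.0051,-0.0071,0],[0,0,-0.0096,-0.0146,0],[0,0,-0.0134,-0.0225,0]]' >/dev/null; $L
python3 -m creep '[[0,0,-0.0031,-0.0081,0],[0,0,-0.0055,-0.0165,0],[0,0,-0.0071,-0.0251,0]]' >/dev/null; $L
python3 -m creep '[[0,0,-0.0009,-0.0086,0],[0,0,-0.001,-0.0174,0],[0,0,-0.0004,-0.0261,0]]' >/dev/null; $L
python3 -m creep '[[0,0,0.0014,-0.0086,0],[0,0,0.0035,-0.017,0],[0,0,0.0064,-0.0253,0]]' >/dev/null; $L
python3 -m creep '[[0,0,0.0036,-0.0079,0],[0,0,0.0078,-0.0156,0],[0,0,0.0127,-0.0228,0]]' >/dev/null; $L
python3 -m creep '[[0,0,0.0055,-0.0067,0],[0,0,0.0116,-0.013,0],[0,0,0.0182,-0.0187,0]]' >/dev/null; $L
python3 -m creep '[[0,0,0.0071,-0.0051,0],[0,0,0.0146,-0.0096,0],[0,0,0.0224,-0.0134,0]]' >/dev/null; $L
python3 -m creep '[[0,0,0.0082,-0.0031,0],[0,0,0.0166,-0.0054,0],[0,0,0.0252,-0.0071,0]]' >/dev/null; $L
python3 -m creep '[[0,0,0.0086,-0.0009,0],[0,0,0.0174,-0.001,0],[0,0,0.0261,-0.0004,0]]' >/dev/null; $L
python3 -m creep '[[0,0,0.0086,0.0014,0],[0,0,0.017,0.0036,0],[0,0,0.0253,0.0064,0]]' >/dev/null; $L
python3 -m creep '[[0,0,0.0079,0.0036,0],[0,0,0.0155,0.0079,0],[0,0,0.0228,0.0128,0]]' >/dev/null; $L
python3 -m creep '[[0,0,0.0067,0.0055,0],[0,0,0.013,0.0116,0],[0,0,0.0187,0.0182,0]]' >/dev/null; $L
python3 -m creep '[[0,0,0.0051,0.007,0],[0,0,0.0096,0.0145,0],[0,0,0.0134,0.0224,0]]' >/dev/null; $L
python3 -m creep '[[0,0,0.0031,0.0081,0],[0,0,0.0054,0.0165,0],[0,0,0.0071,0.0251,0]]' >/dev/null; $L
python3 -m creep '[[0,0,0.0009,0.0087,0],[0,0,0.001,0.0174,0],[0,0,0.0003,0.0261,0]]' >/dev/null; $L
python3 -m creep '[[0,0,-0.0014,0.0086,0],[0,0,-0.0035,0.0171,0],[0,0,-0.0064,0.0253,0]]' >/dev/null; $L
python3 -m creep '[[0,0,-0.0035,0.008,0],[0,0,-0.0078,0.0156,0],[0,0,-0.0127,0.0228,0]]' >/dev/null; $L
python3 -m creep '[[0,0,-0.0055,0.0068,0],[0,0,-0.0116,0.013,0],[0,0,-0.0182,0.0187,0]]' >/dev/null; $L
python3 -m creep '[[0,0,-0.0071,0.0051,0],[0,0,-0.0145,0.0096,0],[0,0,-0.0224,0.0134,0]]' >/dev/null; $L
python3 an.py; cp log.jsonl log2.jsonl; tail -24 log2.jsonl > log.jsonl; echo reverse only; python3 an.py; cp log2.jsonl log.jsonl
```

```text
14.20 phi 198.2 r 0.0486 ft 0.72 fr 19.42 fx -3.46 grip 39 w 0.0148
14.50 phi 178.6 r 0.0478 ft 0.91 fr 17.57 fx -6.17 grip 39 w 0.0145
14.80 phi 160.7 r 0.0472 ft 3.57 fr 15.13 fx -6.05 grip 40 w 0.0144
15.10 phi 143.8 r 0.0468 ft 5.97 fr 11.94 fx -5.83 grip 40 w 0.0144
15.40 phi 127.4 r 0.0467 ft 6.60 fr 9.10 fx -5.04 grip 40 w 0.0144
15.70 phi 111.1 r 0.0469 ft 6.65 fr 7.84 fx -5.90 grip 40 w 0.0143
16.00 phi 94.9 r 0.0472 ft 7.69 fr 4.65 fx -5.43 grip 40 w 0.0146
16.30 phi 79.0 r 0.0477 ft 8.39 fr 1.32 fx -5.58 grip 40 w 0.0149
16.60 phi 63.3 r 0.0485 ft 8.45 fr -0.14 fx -5.23 grip 40 w 0.0143
16.90 phi 47.9 r 0.0493 ft 8.56 fr -5.46 fx -4.48 grip 40 w 0.0148
17.20 phi 33.3 r 0.0502 ft 7.25 fr -9.94 fx -4.98 grip 40 w 0.0142
17.50 phi 19.8 r 0.0509 ft 6.97 fr -11.32 fx -4.30 grip 40 w 0.0147
17.80 phi 6.5 r 0.0516 ft 6.76 fr -10.88 fx -6.25 grip 40 w 0.0144
18.10 phi 352.6 r 0.0522 ft 5.05 fr -9.00 fx -4.45 grip 40 w 0.0147
18.40 phi 338.4 r 0.0527 ft 4.59 fr -7.68 fx -4.59 grip 41 w 0.0143
18.70 phi 324.2 r 0.0531 ft 4.08 fr -6.99 fx -5.43 grip 41 w 0.0147
19.00 phi 310.1 r 0.05
[... 762 characters left out ...]
4 b 27.49003839967542 handle target phi 152.50996160032457 std 0.5019046638351772
Dr 0.2361675672039507 M 0.19042262276981328 b 27.6291357251869 handle target phi 152.3708642748131 std 0.5124334972114358
212.0030869901144
reverse only
centre [-0.0027  0.002 ] [-0.0027  0.002   0.05  ] 9.957910890387313e-05
Dr 0.22529972666301515 M 0.17886503946084273 b 24.305404173378278 handle target phi 155.6945958266217 std 1.6698571129744821
Dr 0.22823365135100213 M 0.18798518116764185 b 25.50317543659429 handle target phi 154.4968245634057 std 1.8569290414659385
Dr 0.23232563498813918 M 0.18339177722537595 b 24.368515964901498 handle target phi 155.6314840350985 std 1.8241065775119514
211.86344615048904
```

```bash
L='python3 lg.py'
python3 -m creep '[[0,0,-0.0082,0.0031,0],[0,0,-0.0165,0.0055,0],[0,0,-0.0251,0.0071,0]]' >/dev/null; $L
python3 -m creep '[[0,0,-0.0087,0.0009,0],[0,0,-0.0174,0.001,0],[0,0,-0.0261,0.0004,0]]' >/dev/null; $L
python3 -m creep '[[0,0,-0.0086,-0.0014,0],[0,0,-0.0171,-0.0035,0],[0,0,-0.0253,-0.0064,0],[0,0,-0.0253,-0.0064,0],[0,0,-0.0253,-0.0064,0]]' >/dev/null; $L
python3 - <<'E'
from go import *
p=np.load('p.npy');s=manip.get_state();c,sn=np.cos(p[2]),np.sin(p[2])
d=s['position']-[p[0],p[1],.125];y=d@[-sn,c,0]+.0025;z=d[2]-.0018
print(np.degrees(np.arctan2(y,z))%360,np.hypot(y,z))
t=np.radians(152.5);print('rows shift y,z',-(0.05*np.sin(t)-y)/.5,-(.05*np.cos(t)-z)/.5)
E
```

```text
21.40 phi 198.5 r 0.0488 ft 0.68 fr 14.53 fx -3.08 grip 40 w 0.0145
21.70 phi 179.8 r 0.0479 ft 1.99 fr 16.93 fx -5.71 grip 40 w 0.0147
22.20 phi 160.8 r 0.0473 ft 0.39 fr 12.26 fx -5.54 grip 40 w 0.0145
158.7724723688646 0.049805677041436174
rows shift y,z -0.010108333182689992 -0.004151635598164796
```

```bash
python3 -m creep '[[0,0,-0.005,-0.002,0],[0,0,-0.0105,-0.0045,0],[0,0,-0.0105,-0.0045,0],[0,0,-0.0105,-0.0045,0],[0,0,-0.0105,-0.0045,0],[0,0,-0.0105,-0.0045,0],[0,0,-0.0105,-0.0045,0],[0,0,-0.0105,-0.0045,0]]'
python3 - <<'E'
from go import *
p=np.load('p.npy');c,sn=np.cos(p[2]),np.sin(p[2])
for i in range(4):
    s=manip.get_state();d=s['position']-[p[0],p[1],.125];y=d@[-sn,c,0]+.0025;z=d[2]-.0018
    print(s['clock'],np.degrees(np.arctan2(y,z))%360,np.hypot(y,z),s['gripper_force'],abs(s['qd']).max())
    I={k:eyes.get_image(k) for k in('side','top')} if i==2 else eyes.get_image('side')
cv2.imwrite('pics/c3.png',cv2.resize(I['frame'][:,:,::-1],(768,576)))
E
```

```text
clock: 23.0
position: [0.5484, 0.0158, 0.0827]
ee_rot: [-0.003, 0.582, 0.813, -0.003]
contact_force: [-1.5, -6.5, -11.4]
width: 0.0148
gripper_force: 40.0
23.0 152.22387706164739 0.04981765444010106 40.04508018493652 0.00162768865076814
23.05 152.2480911045636 0.049804448971541994 40.044522285461426 0.002422571785221475
23.1 152.26230086453367 0.049802614445951694 40.04461348056793 0.002647317818886507
23.2 152.2349595273252 0.04983872868868916 40.04384994506836 0.0012854728656688137
```

View pics/c3.png

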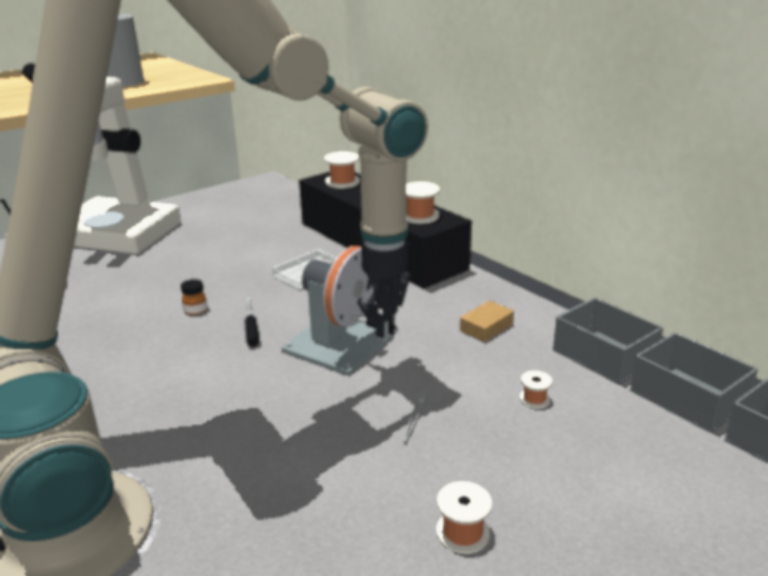

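The gripper still holds the handle at about (385,310). The wheel is still, 152° from the top as planned, and the bystanders are where they were. I'll hand the job in.

```bash
python3 -c "
from rig import manip
print(manip.sign_off())"
```

```text
the job is handed in; nothing more can be done
None
```

The job is handed in after about 23 s: I turned the wheel more than one full turn each way by its handle. By the force fit its heavy side now points straight down (within a few degrees), and the gripper holds the handle still at 40 N; the hand-in returned no verdict.

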